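# Wind up the lift table, then hold the sprung cover just below balance

### The job

With the cover of the test enclosure still shut, turn the black handwheel clockwise, taking new grips as needed, until its pointer stands at the raised set mark at the front of the dial, so that the work table is up. Then lift the sprung cover by its bar until it is clearly past its balance point (where its side edges pass the studs on the hinge cheeks) without letting it swing far beyond, ease it back and finish while still holding the bar in the gripper, with the cover at rest just below the balance point so that it neither springs open nor drops. Leave the wheel as set and do not disturb the things lying around.

Things in the scene. Friction and masses are not known exactly. Their poses are not given: they have to be found in the camera images.
- machine: Grey bench-top test enclosure, fixed to the worktop; an open box 180 mm (its x) by 220 mm (its y) by 92 mm high with a barred guard cover on top; a gearbox with a dial and handwheel stands beside it on its +y side. Origin under the centre of the box on the worktop; its x axis points from the front (cover bar) to the back (hinge), its z up
- wheel_centre (a point): Centre of the black knurled handwheel: an upright cylinder 50 mm in diameter, 30 mm high (15 mm of it above this point), turning about the vertical here; grip it from above across the diameter. Its underside is 20 mm above the dial (90 mm wide; set mark 4 mm high). It lies 40 mm forward (-x) and 205 mm to +y of the machine's origin, 127 mm above the worktop
- handwheel (a joint): Angle of the handwheel in rad, growing clockwise seen from above; the aluminium pointer ridge on its top stands at the raised set mark (front of the dial, machine -x) at 2.80; the wheel turns from 0 to 3.6, starts between 0 and 0.7 and stays where it is left (friction about 0.06 N m)
- hinge_mid (a point): Middle of the cover's hinge line, fixed on the machine, 90 mm behind its origin and 102 mm above the worktop; the hinge line runs along the machine's y axis
- bar_mid (a point): Middle of the cover's round steel pull bar, 14 mm in diameter, parallel to the hinge line and 240 mm from it; 102 mm above the worktop when shut. Free length between its two bracket rods 140 mm; its centre is 60 mm ahead of the cover's front edge, so a finger fits between. The bar can turn between closed fingers as the cover swings
- cover (a joint): Opening angle of the cover, rad: 0 shut (level), growing as the bar is raised up and back over the hinge; stop at 1.5. Springs nearly carry it: about 1.3 N upward at the bar starts it. Balance point 0.85 (each side edge then covers the stud on the hinge cheek): below it the cover sinks shut, above it springs open. Clearly past balance: over 0.95. Just below: 0.63 to 0.82
- ball_bearing: Bystander: ball bearing lying flat, 38 mm diameter, 11 mm high; origin under its centre
- tap_wrench: Bystander: small tap wrench, 57x83x17 mm; origin under its centre
- block_battery: Bystander: block battery, 26x51x17 mm; origin under its centre
- marker_black: Bystander: marker pen, 17x135x16 mm; origin under its centre
- star_knob: Bystander: black star knob with its stud up, 29x28x32 mm; origin under its centre
- pocket_tape: Bystander: pocket tape measure, 28x50x41 mm; origin under its centre
- long_nose_pliers: Bystander: long-nose pliers, 44x174x12 mm; origin under its centre

How it is judged:
By the outcome, as a careful person would: the job done as asked, in the order asked, and still so for the second after the job is handed in, while the arm keeps its last pose, push and grip.
It also fails if it takes over 58 s, if anything falls off the work surface, if the arm or the gripper's body presses on something with over 40 N, if the wrist force passes 120 N, or if a joint passes its speed limit or range.

### The arm

A 6-joint arm with a two-finger parallel gripper is mounted at the origin on a cart in front of the work surface, level with it; the furniture and walls round the work are solid. World frame = base frame: x ahead of the robot, y to its left, z up, the work surface at z = 0. Lengths are in m, angles in rad, forces in N, time in s.
With the tool pointing down it reaches from about 0.4 to 0.925 m from the base axis. Payload 3.4 kg.
Tool frame: the origin (TCP) lies on the centre line of the jaws, within the pads' length; the fingertips stand ahead of it and the grasp point (between the pads) is the TCP (robot.nose_length is the z of the fingertips in the tool frame, in m); z points along the fingers, y is the line along which they close (so a half turn about z gives the same grasp; the last joint's range is limited). The gripper opens to 85 mm and grips with 20 to 120 N. Pads are 22 mm wide; open, the fingers measure 114 mm over their backs; the gripper's body (76 mm by 85 mm) begins 54 mm behind the grasp point. The pads swing forward as they close: fully open they stand 13 mm farther back than shut.
Start: joints at [-1.19, 0.307, 1.506, -0, 1.328, -0.073], TCP at [0.252, -0.517, 0.224] pointing down, gripper open.
Joint ranges: [-3.12, 3.12], [-1.05, 2.28], [0.14, 2.33], [-1.42, 4.57], [0.1, 2.73], [-2.68, 2.68]. Speed limits (rad/s): [2.57, 2.57, 3.14, 3.14, 3.14, 3.14].

### API

Orientations are given as [roll, pitch, yaw] about the fixed x, y, z axes, in that order (R = Rz(yaw) Ry(pitch) Rx(roll)).
In Python, from station import robot gives the robot as it stands.
- The arm moves only by the tool arm_command, never from a script. Its argument "steps" is a list that holds one entry, the list of rows, each a list of 4 numbers: the shift along the tool's x, y, z in mm, then the turn about the tool's z in rad. A call has 1 to 12 rows; each row is the pose to reach, as a shift and turn from the pose commanded when the call began, along the tool's axes at that moment; what a row does not reach only later rows make up. A row lasts 1/10 s, in which the tool goes at most 50 mm and 8.59 degrees, less where a joint would pass 70% of its speed; a pose out of reach is approached as far as the arm can. A call with a gripper value outside its range is refused whole. "jaw" is the opening, from 0 (shut) to 1 (fully open), set as the call begins (left out, the last holds). The fingers move at their own pace and stop on an object; the grip force is fixed at half the most. Time passes only in rows, so rows that repeat a pose let the fingers close. It gives the time, the measured TCP pose, the force, the opening and the grip force at its end, in the units of the state.
- robot.state(): the state, without advancing time (a new reading comes with each control period).
- robot.get_image(name): name is "scene" or "top" or "wrist"; returns a dict with "pixels" (480x640x3 uint8, red, green, blue), "range_z" (480x640 float32, m along the optical axis (not along the pixel's ray), 0 where there is no reading), "fx", "fy", "cx", "cy" (pixels), "cam_to_world" (4x4, takes a point from camera to world coordinates); the wrist camera has in their place "T_tool_cam" (4x4, takes a point from camera to tool coordinates, whose origin is the TCP and whose axes are the flange's). Camera axes: x right, y down, z forward; pixel columns grow to the right and rows downward; lengths in m; the calibration is good to about 2 mm. A picture is of the moment at which its call begins: read the wrist's pose just before it.
- robot.sign_off(): hands the job in; it is judged then, once.
Trained networks look in the newest picture that a camera, given by its name, has taken for a name from the list of things; names that differ only in an ending like _2 or _b are one class to them, and where a whole thing is asked for, a point or a joint stands for the part that bears it (a point fixed in the world has none). Each returns a list of dicts, best first, with "p" (0 to 1); they miss things now and then, are a little off and sometimes report something else, mostly with a low value. They report only what shows in the picture. A call takes as long as a camera call.
- robot.recognise(camera, thing): "xy" ([column, row] in pixels, amid what is visible of it).
- robot.masks_of(camera, thing): "mask" (480x640 bool, what is visible of it) and "xy" ([column, row] in pixels, amid what is visible of it).
The state is a dict: "clock": time; "joint_positions": joint angles; "qvel": joint speeds; "tau": joint torques, N m; "position": TCP position; "orientation": TCP orientation; "ft_force": force on the tool from outside, world axes, zero at the start; "torque": the same for the moment, N m; "finger_gap": finger opening in m; "grasp_force": force on a finger pad.
Only numpy, scipy, OpenCV 4.12 (cv2) and the standard library are available. Lean on these libraries where they do the work, as an engineer would, in place of code of your own. Each camera call takes 0.05 s, during which the arm holds its last target. There are 200 camera calls.

## Working session

There is one attempt and no reset: what is moved stays moved. The work goes in short steps, Python scripts to look and compute and a tool call to move; the robot and the scene stay as the last step left them, time stands still between calls to the robot, and variables do not carry over. Pictures are saved under pics/ and viewed, at most 10 in all, crops included, and the job is handed in when it is done.

Besides the shell and the picture viewer there is one more tool, called as name(argument=value, ...), one argument or row to a line, values as JSON. arm_command: Moves the arm, as the interface text tells. Its arguments: {"type":"object","properties":{"steps":{"type":"array"},"jaw":{"type":"number"}},"required":["steps"]}

```bash
mkdir -p pics; ls
cat > h.py <<'E'
import numpy as np, cv2
from station import robot
def save(im,n): cv2.imwrite('pics/'+n+'.png',cv2.cvtColor(im['pixels'],cv2.COLOR_RGB2BGR))
def pt(im,u,v,z=None,T=None):
    z=im['range_z'][int(v),int(u)] if z is None else z
    p=np.array([(u-im['cx'])/im['fx']*z,(v-im['cy'])/im['fy']*z,z,1.])
    return ((im['cam_to_world'] if T is None else T)@p)[:3]
E
python3 - <<'E'
from h import *
print(robot.state(), robot.nose_length)
for c in('top','scene'):
    im=robot.get_image(c); save(im,c+'0')
    for t in('wheel_centre','bar_mid','cover','machine','handwheel'):
        for d in robot.recognise(c,t)[:2]: print(c,t,d['p'],d['xy'],pt(im,*d['xy']).round(3))
E
```

```text
pics
{'clock': 0.0, 'joint_positions': array([-1.19047041e+00,  3.07546700e-01,  1.50766245e+00,  2.11934539e-06,
        1.32838893e+00, -7.35122883e-02]), 'qvel': array([ 0.00037478,  0.00071222,  0.00151938, -0.00073254,  0.00043703,
        0.00024437]), 'tau': array([ 3.00701628e-03, -4.57542551e+01, -2.51920509e+01,  1.01306371e-04,
        1.33160606e-02,  2.84881571e-05]), 'position': array([ 0.25180132, -0.51615252,  0.22350024]), 'orientation': array([-3.13959280e+00, -1.49341229e-04,  4.53837549e-01]), 'ft_force': array([0.28082999, 0.0823663 , 0.6732925 ]), 'torque': array([-0.00759921, -0.02323542, -0.03710282]), 'grasp_force': 0.0, 'finger_gap': 0.08548202420594589} 0.019
top wheel_centre 0.53 [262.3, 229.2] [0.612 0.149 0.143]
top bar_mid 0.91 [328.6, 235.0] [ 0.605 -0.03   0.044]
top cover 0.86 [338.0, 237.3] [ 0.591 -0.055  0.105]
top machine 0.67 [328.1, 231.3] [ 0.617 -0.029  0.04 ]
top handwheel 0.6 [265.3, 233.5] [0.6   0.14  0.145]
scene wheel_centre 0.61 [254.4, 207.4] [0.648 0.302 0.017]
scene bar_mid 0.92 [323.5, 245.9] [ 0.529 -0.049  0.106]
scene cover 0.87 [329.8, 242.2] [ 0.557 -0.052  0.1  ]
scene machine 0.8 [331.3, 240.7] [ 0.566 -0.051  0.099]
scene machine 0.73 [376.0, 319.5] [ 0.441 -0.273  0.016]
scene handwheel 0.47 [286.4, 201.4] [0.603 0.132 0.142]
```

View pics/top0.png

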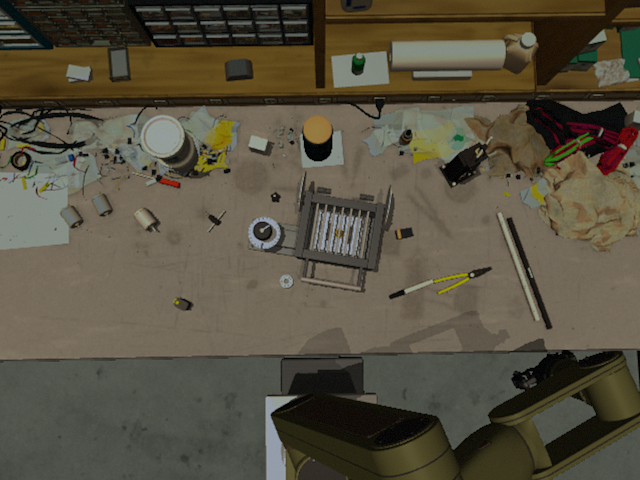

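View pics/scene0.png

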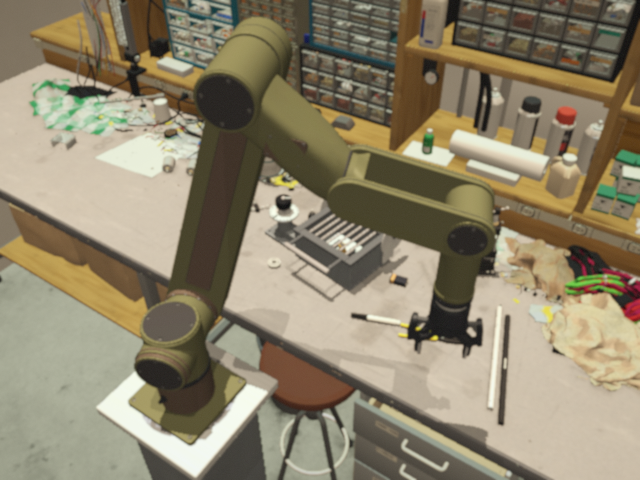

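The top view shows the enclosure at about (340,230), the bar at (333,284), and the wheel at (263,234). The machine is yawed slightly clockwise. Next I fit its pose from the range data.

Run:
```python
from h import *
im=robot.get_image('top')
v,u=np.mgrid[0:480,0:640]; z=im['range_z']
P=np.stack([(u-im['cx'])/im['fx']*z,(v-im['cy'])/im['fy']*z,z,1+0*z],-1)@im['cam_to_world'].T
P=P[...,:3]
print(im['fx'],im['cam_to_world'].round(3))
def box(u0,u1,v0,v1,z0,z1):
    Q=P[v0:v1,u0:u1].reshape(-1,3); return Q[(Q[:,2]>z0)&(Q[:,2]<z1)]
w=box(245,285,212,255,.132,.155); print('wheel',len(w),w.mean(0),w.min(0),w.max(0))
c,r=cv2.minEnclosingCircle((w[:,:2]*1000).astype(np.float32)); print(c,r)
b=box(298,372,272,295,.085,.125); print('bar',len(b),b.mean(0))
d=np.linalg.svd(b-b.mean(0))[2][0] ; s=(b-b.mean(0))@d; print(d,s.min(),s.max())
c=box(295,385,195,272,.09,.13); print('cover',len(c)); print(cv2.minAreaRect((c[:,:2]*1000).astype(np.float32)))
m=robot.masks_of('top','bar_mid'); 
crop=im['pixels'][205:300,235:395]
cv2.imwrite('pics/crop.png',cv2.cvtColor(cv2.resize(crop,None,fx=5,fy=5,interpolation=cv2.INTER_CUBIC),cv2.COLOR_RGB2BGR))
```

```text
536.1845265449247 [[-0.016 -0.995  0.101  0.419]
 [-1.     0.015 -0.008 -0.013]
 [ 0.006 -0.101 -0.995  1.567]
 [ 0.     0.     0.     1.   ]]
wheel 275 [0.60786346 0.14871457 0.14176996] [0.58319517 0.12336401 0.13237496] [0.63207381 0.17459004 0.15087631]
(608.51953125, 148.9549102783203) 25.636432647705078
bar 387 [ 0.46679953 -0.04022766  0.10675193]
[-0.10920806 -0.9940054  -0.00518413] -0.08926218347851497 0.07562506998506581
cover 3099
((604.2571411132812, -59.812217712402344), (245.33367919921875, 212.2352752685547), 88.99053192138672)
```

View pics/crop.png

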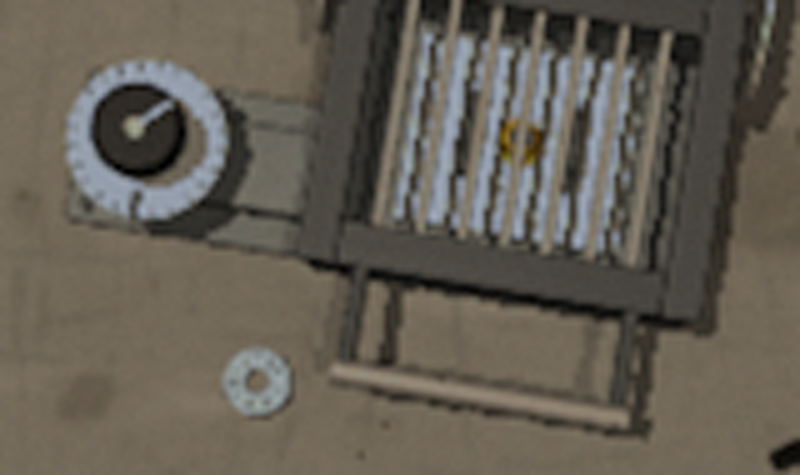

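Measured so far: the wheel is at about (0.608, 0.149) and machine yaw is about -0.155. The pointer is at crop (175,100) from centre (135,128) and the mark is at (135,205), so about 2.34 rad clockwise remains. One grip covers that if j6 runs from -1.25 to +1.1.

```bash
cat >> h.py <<'E'
from scipy.spatial.transform import Rotation as R
def rel(p,yaw=None):
    s=robot.state(); M=R.from_euler('xyz',s['orientation'])
    d=M.inv().apply(np.array(p)-s['position'])*1000
    t=0 if yaw is None else s['orientation'][2]-yaw
    print('shift',d.round(1),'turn',round(float(t),3),'pos',s['position'].round(4),'rpy',s['orientation'].round(4),'q6',s['joint_positions'][[0,5]].round(3),'clk',s['clock'])
E
python3 -c "
from h import *
rel([.45,-.15,.26],1.75)"
```

```text
shift [ 338.7 -242.9  -35.6] turn -1.296 pos [ 0.252  -0.5168  0.2244] rpy [3.1416 0.     0.4538] q6 [-1.19  -0.073] clk 0.7
```

arm_command(
  steps=[
    [[20,-14,-10,-0.08],[50,-36,-20,-0.22],[85,-61,-30,-0.36],[123,-88,-36,-0.5],[161,-115,-36,-0.64],[199,-143,-36,-0.78],[237,-170,-36,-0.92],[275,-197,-36,-1.06],[305,-219,-36,-1.16],[325,-233,-36,-1.24],[339,-243,-36,-1.3],[339,-243,-36,-1.3]],
  ],
  jaw=1,
)

```text
clock: 1.9
position: [0.4511, -0.148, 0.2606]
orientation: [3.141, -0.0, 1.758]
ft_force: [-0.8, -0.3, 0.7]
finger_gap: 0.0855
grasp_force: 0.0
```

```bash
python3 -c "
from h import *
rel([.608,.149,.24],3.06)"
```

```text
shift [262.7 209.3  20.8] turn -1.302 pos [ 0.4511 -0.148   0.2606] rpy [ 3.1408e+00 -4.0000e-04  1.7575e+00] q6 [-0.407 -0.593] clk 1.9
```

arm_command(
  steps=[
    [[15,12,0,-0.08],[42,33,0,-0.22],[75,60,0,-0.36],[110,88,0,-0.5],[145,115,0,-0.64],[180,143,5,-0.78],[210,167,10,-0.92],[235,187,15,-1.06],[252,201,20,-1.18],[263,209,21,-1.26],[263,209,21,-1.3],[263,209,21,-1.3]],
  ],
)

```text
clock: 3.1
position: [0.6081, 0.1463, 0.2389]
orientation: [-3.141, -0.001, 3.053]
ft_force: [-0.6, -0.7, -0.4]
finger_gap: 0.0853
grasp_force: 0.0
```

Run:
```python
from h import *
s=robot.state(); im=robot.get_image('wrist'); save(im,'w1')
M=np.eye(4);M[:3,:3]=R.from_euler('xyz',s['orientation']).as_matrix();M[:3,3]=s['position']
T=M@im['T_tool_cam']
v,u=np.mgrid[0:480,0:640]; z=im['range_z']
P=(np.stack([(u-im['cx'])/im['fx']*z,(v-im['cy'])/im['fy']*z,z,1+0*z],-1)@T.T)[...,:3]
m=(P[...,2]>.135)&(P[...,2]<.15)&(np.hypot(P[...,0]-.608,P[...,1]-.149)<.04)
print(m.sum()); c,r=cv2.minEnclosingCircle((P[m][:,:2]*1000).astype(np.float32)); print(c,r,np.median(P[m][:,2]))
# bright pointer
g=im['pixels'].mean(-1); b=m&(g>110); print(b.sum(),P[b].mean(0)); vs,us=np.nonzero(m);print(us.min(),us.max(),vs.min(),vs.max())
rel([.608,.149,.13],3.06)
```

```text
4284
(608.5221557617188, 149.94712829589844) 25.761627197265625 0.1415795271127184
37 [0.6185515  0.15686945 0.13886727]
295 370 199 271
shift [  0.2   3.  109.2] turn -0.008 pos [0.608  0.146  0.2392] rpy [-3.1410e+00 -4.0000e-04  3.0517e+00] q6 [ 0.168 -1.312] clk 3.15
```

View pics/w1.png

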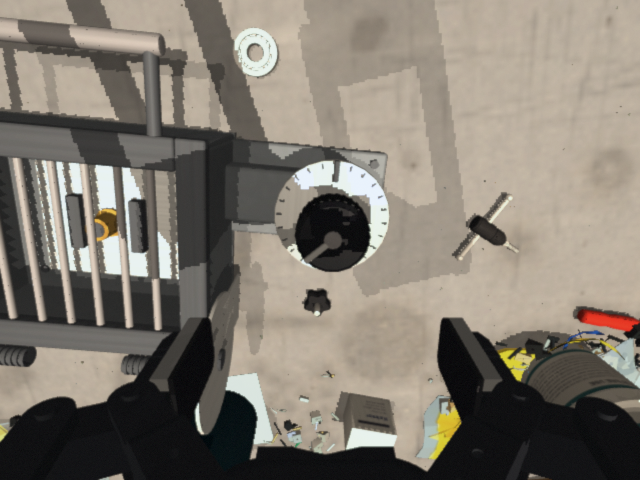

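The wrist view shows the pointer hub at (335,240) with its tip at (306,261), and the set mark at (337,170). The star knob is behind at (317,300). I'll compute exact angles by ray-plane intersection.

```bash
cat >> h.py <<'E'
def wristT(im,s):
    M=np.eye(4);M[:3,:3]=R.from_euler('xyz',s['orientation']).as_matrix();M[:3,3]=s['position']
    return M@im['T_tool_cam']
def plane(im,T,u,v,h):
    d=T[:3,:3]@np.array([(u-im['cx'])/im['fx'],(v-im['cy'])/im['fy'],1]); o=T[:3,3]
    return o+d*(h-o[2])/d[2]
E
python3 - <<'E'
from h import *
s=robot.state(); im=robot.get_image('wrist'); T=wristT(im,s)
a=lambda d:np.arctan2(d[1],d[0])
h0=plane(im,T,335,240,.145);h1=plane(im,T,306,261,.145);mk=plane(im,T,337,170,.096)
c=np.array([.6083,.1493,0]); print(h0,h1,mk,a(h1-h0),a(h1-c),a(mk-c), a(mk-c)-a(h1-h0))
b0=plane(im,T,162,45,.109); print('bar end',b0)
cr=cv2.resize(im['pixels'][150:280,260:410],None,fx=5,fy=5,interpolation=cv2.INTER_CUBIC)
cv2.imwrite('pics/w1c.png',cv2.cvtColor(cr,cv2.COLOR_RGB2BGR))
E
```

```text
[0.60850852 0.15113294 0.145     ] [0.62142965 0.13078623 0.145     ] [0.57118366 0.15680416 0.096     ] -1.0050047356130212 -0.9539340335318401 2.9421023875543906 3.9471071231674117
bar end [0.47964008 0.05173982 0.109     ]
```

View pics/w1c.png

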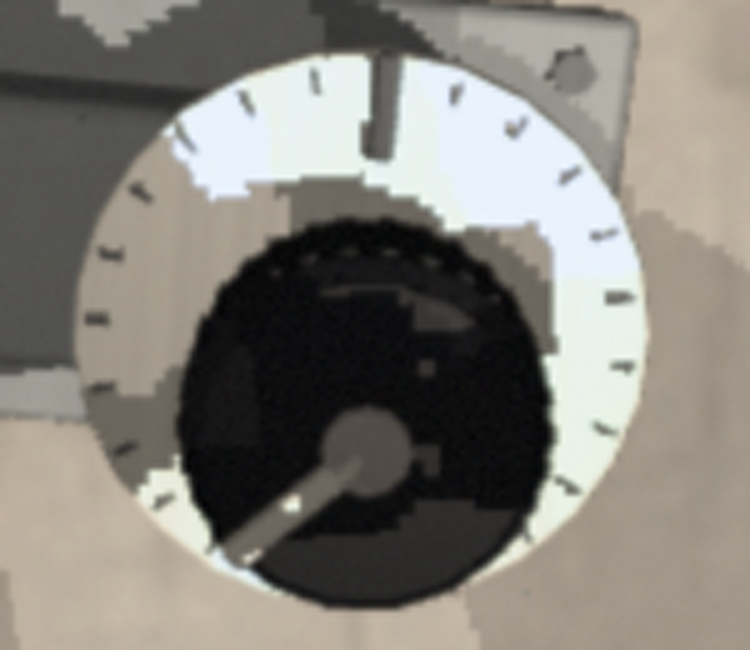

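arm_command(
  steps=[
    [[0,4,15,0],[0,4,40,0],[0,4,65,0],[0,4,88,0],[0,4,103,0],[0,4,109,0],[0,4,109,0]],
  ],
)

```text
clock: 3.9
position: [0.6077, 0.15, 0.1298]
orientation: [-3.141, -0.002, 3.052]
ft_force: [0.3, 0.6, -0.1]
finger_gap: 0.0853
grasp_force: 0.0
```

arm_command(
  steps=[
    [[0,0,0,0],[0,0,0,0],[0,0,0,0],[0,0,0,0],[0,0,0,0],[0,0,0,0]],
  ],
  jaw=0,
)

```text
clock: 4.5
position: [0.6117, 0.151, 0.1351]
orientation: [3.14, 0.009, 3.054]
ft_force: [0.2, -1.4, 15.0]
finger_gap: 0.0004
grasp_force: 7.8
```

The fingers shut with no wheel between them. I need to look.

Run:
```python
from h import *
s=robot.state(); print(s['position'],s['orientation'],s['finger_gap'],s['ft_force'],s['torque'],s['grasp_force'])
im=robot.get_image('wrist'); a=cv2.resize(im['pixels'],(400,300))
i2=robot.get_image('scene'); b=cv2.resize(i2['pixels'][140:260,200:360],(400,300))
i3=robot.get_image('top');c=cv2.resize(i3['pixels'][190:280,225:345],(400,300))
cv2.imwrite('pics/m1.png',np.vstack([np.hstack([a,b]),np.hstack([c,c*0])])[...,::-1])
```

```text
[0.61171137 0.15095817 0.13509911] [3.14000743 0.00917123 3.05383204] 0.0003641649956149148 [ 0.20826794 -1.40615766 14.98475134] [-0.26154022  0.0506246  -0.02983023] 7.765474584884942
```

View pics/m1.png

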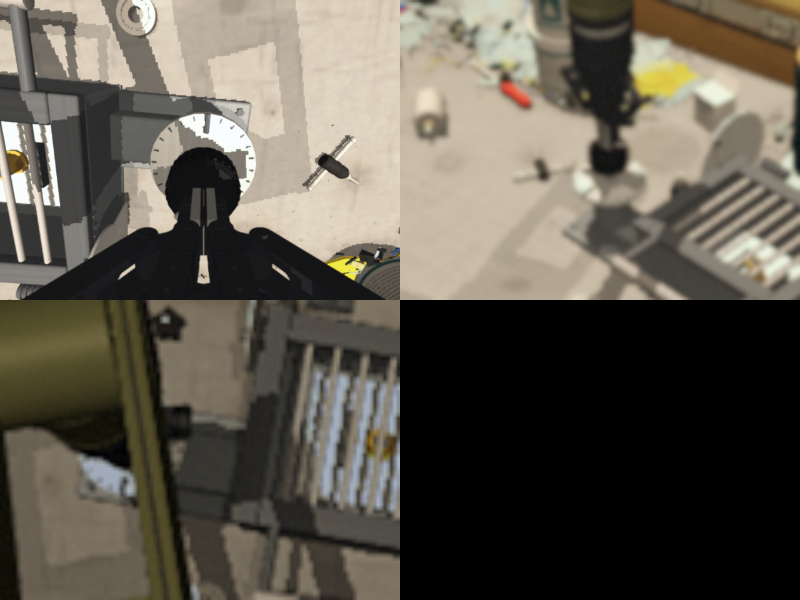

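The closed fingers rest on top of the wheel: the tips are at its centre in the wrist view, around (203,190). That means the tips sit shorter than assumed. I'll measure the tip position from the wrist depth.

Run:
```python
from h import *
s=robot.state(); im=robot.get_image('wrist'); T=im['T_tool_cam']; print(T.round(3),robot.nose_length)
for v in range(270,480,15):
    print(v,[tuple((pt(im,u,v,T=T)*1000).round().astype(int)) for u in (310,318,325,338,360)])
```

```text
[[-0.001 -0.946 -0.324  0.084]
 [ 1.    -0.001 -0.001 -0.001]
 [ 0.    -0.324  0.946 -0.149]
 [ 0.     0.     0.     1.   ]] 0.019
270 [(np.int64(22), np.int64(-7), np.int64(-7)), (np.int64(22), np.int64(-4), np.int64(-7)), (np.int64(22), np.int64(-1), np.int64(-7)), (np.int64(22), np.int64(4), np.int64(-7)), (np.int64(21), np.int64(13), np.int64(-5))]
285 [(np.int64(16), np.int64(-7), np.int64(-7)), (np.int64(16), np.int64(-4), np.int64(-7)), (np.int64(16), np.int64(-1), np.int64(-7)), (np.int64(15), np.int64(4), np.int64(-6)), (np.int64(16), np.int64(13), np.int64(-7))]
300 [(np.int64(9), np.int64(-7), np.int64(-7)), (np.int64(9), np.int64(-4), np.int64(-6)), (np.int64(9), np.int64(-1), np.int64(-7)), (np.int64(9), np.int64(4), np.int64(-7)), (np.int64(8), np.int64(13), np.int64(-5))]
315 [(np.int64(11), np.int64(-7), np.int64(-23)), (np.int64(11), np.int64(-4), np.int64(-22)), (np.int64(11), np.int64(-1), np.int64(-22)), (np.int64(11), np.int64(4), np.int64(-22)), (np.int64(3), np.int64(13), np.int64(-8))]
330 [(np.int64(11), np.int64(-6), np.int64(-32)), (np.int64(11), np.int64(-
[... 1506 characters left out ...]
nt64(-79))]
435 [(np.int64(6), np.int64(-5), np.int64(-72)), (np.int64(-12), np.int64(-3), np.int64(-55)), (np.int64(-205), np.int64(-2), np.int64(138)), (np.int64(-8), np.int64(3), np.int64(-59)), (np.int64(18), np.int64(6), np.int64(-84))]
450 [(np.int64(1), np.int64(-5), np.int64(-72)), (np.int64(-223), np.int64(-8), np.int64(137)), (np.int64(-224), np.int64(-2), np.int64(138)), (np.int64(-7), np.int64(2), np.int64(-64)), (np.int64(17), np.int64(6), np.int64(-87))]
465 [(np.int64(12), np.int64(-4), np.int64(-86)), (np.int64(11), np.int64(-3), np.int64(-86)), (np.int64(11), np.int64(-1), np.int64(-86)), (np.int64(11), np.int64(2), np.int64(-85)), (np.int64(17), np.int64(6), np.int64(-90))]
```

The tips are at tool z of about -7 mm when shut and about -20 mm when open, so the real grasp sits about 26 mm behind the reported TCP. I'll correct for that: raise, open, then descend to TCP z of about 0.102.

arm_command(
  steps=[
    [[0,0,-10,0],[0,0,-25,0],[0,0,-30,0]],
  ],
)

```text
clock: 5.0
position: [0.6092, 0.1511, 0.1624]
orientation: [3.141, 0.003, 3.054]
ft_force: [0.2, -0.5, -0.2]
finger_gap: -0.0001
grasp_force: 0.0
```

arm_command(
  steps=[
    [[0,0,0,0],[0,0,0,0],[0,0,0,0],[0,0,0,0],[0,0,0,0],[0,0,0,0]],
  ],
  jaw=1,
)

```text
clock: 5.6
position: [0.6081, 0.1508, 0.16]
orientation: [-3.141, -0.001, 3.054]
ft_force: [-0.6, -0.1, 0.5]
finger_gap: 0.0848
grasp_force: 0.0
```

Run:
```python
from h import *
s=robot.state(); im=robot.get_image('wrist'); T=wristT(im,s)
rel([.608,.150,.102]); print(s['finger_gap'],s['ft_force'])
v,u=np.mgrid[0:480,0:640]; z=im['range_z']
Q=np.stack([(u-im['cx'])/im['fx']*z,(v-im['cy'])/im['fy']*z,z,1+0*z],-1); P=(Q@T.T)[...,:3]; L=(Q@im['T_tool_cam'].T)[...,:3]
f=(np.abs(L[...,0])<25)&(np.abs(L[...,1])>38)&(np.abs(L[...,1])<60)&(L[...,2]<5)
print('tip z open',np.percentile(L[f][:,2],[95,99,100]))
m=(P[...,2]>.135)&(P[...,2]<.15)&(np.hypot(P[...,0]-.608,P[...,1]-.149)<.035)
print(cv2.minEnclosingCircle((P[m][:,:2]*1000).astype(np.float32)))
vs,us=np.nonzero(m); print(us.min(),us.max(),vs.min(),vs.max())
print(T[:3,3])
# polar brightness at z=.145 about centre
c=np.array([.608,.150]); g=im['pixels'].mean(-1); Ti=np.linalg.inv(T)
for h,r0,r1 in((.1445,.012,.022),(.096,.033,.043)):
    out=[]
    for a in np.arange(0,6.283,.05):
        vals=[]
        for r in np.linspace(r0,r1,8):
            p=Ti@np.array([c[0]+r*np.cos(a),c[1]+r*np.sin(a),h,1]); x=im['fx']*p[0]/p[2]+im['cx'];y=im['fy']*p[1]/p[2]+im['cy']
            vals.append(g[int(y),int(x)] if 0<=y<480 and 0<=x<640 else np.nan)
        out.append(np.mean(vals))
    print(h,np.array(out).round().tolist())
```

```text
shift [ 0.  -0.8 58.2] turn 0.0 pos [0.6081 0.1508 0.1602] rpy [-3.1414e+00 -4.0000e-04  3.0538e+00] q6 [ 0.176 -1.307] clk 5.65
0.08475343416134233 [-0.63090627 -0.0870504   0.53018834]Traceback (most recent call last):
  File "<stdin>", line 7, in <module>
    return _quantile_unchecked(
        a, q, axis, out, overwrite_input, method, keepdims, weights)
    return _ureduce(a,
                    func=_quantile_ureduce_func,
    ...<5 lines>...
                    overwrite_input=overwrite_input,
                    method=method)
    r = func(a, **kwargs)
    result = _quantile(arr,
                       quantiles=q,
    ...<2 lines>...
                       out=out,
                       weights=wgt)
    slices_having_nans = np.isnan(arr[-1, ...])
                                  ~~~^^^^^^^^^
IndexError: index -1 is out of bounds for axis 0 with size 0
```

arm_command(
  steps=[
    [[0,-1,10,0],[0,-1,30,0],[0,-1,48,0],[0,-1,56,0],[0,-1,58,0],[0,-1,58,0]],
  ],
)

```text
clock: 6.25
position: [0.6082, 0.1498, 0.1022]
orientation: [-3.141, -0.0, 3.054]
ft_force: [-0.3, -0.3, -0.4]
finger_gap: 0.0852
grasp_force: 0.0
```

arm_command(
  steps=[
    [[0,0,0,0],[0,0,0,0],[0,0,0,0],[0,0,0,0],[0,0,0,0],[0,0,0,0]],
  ],
  jaw=0,
)

```text
clock: 6.85
position: [0.6089, 0.1509, 0.1039]
orientation: [3.139, 0.002, 3.054]
ft_force: [-1.2, 3.1, 5.4]
finger_gap: 0.0481
grasp_force: 62.6
```

arm_command(
  steps=[
    [[0,0,0,0.05],[0,0,0,0.15],[0,0,0,0.27],[0,0,0,0.39],[0,0,0,0.51],[0,0,0,0.63],[0,0,0,0.75],[0,0,0,0.87],[0,0,0,0.99],[0,0,0,1.09],[0,0,0,1.15],[0,0,0,1.17]],
  ],
)

```text
clock: 8.05
position: [0.6089, 0.1508, 0.1039]
orientation: [3.139, -0.001, 1.882]
ft_force: [-0.4, 3.1, 5.7]
finger_gap: 0.0483
grasp_force: 62.7
```

arm_command(
  steps=[
    [[0,0,0,0.05],[0,0,0,0.15],[0,0,0,0.27],[0,0,0,0.39],[0,0,0,0.51],[0,0,0,0.63],[0,0,0,0.75],[0,0,0,0.87],[0,0,0,0.98],[0,0,0,1.07],[0,0,0,1.14],[0,0,0,1.18]],
  ],
)

```text
clock: 9.25
position: [0.6089, 0.1508, 0.1039]
orientation: [3.141, -0.003, 0.702]
ft_force: [-1.5, 2.0, 5.3]
finger_gap: 0.0485
grasp_force: 62.6
```

Run:
```python
from h import *
rel([.608,.15,.102]); s=robot.state(); print(s['ft_force'],s['torque'],s['finger_gap'])
```

```text
shift [-1.2 -0.   1.9] turn 0.0 pos [0.6089 0.1508 0.1039] rpy [ 3.1409e+00 -2.8000e-03  7.0200e-01] q6 [0.175 1.043] clk 9.25
[-1.46040215  2.03160923  5.25520905] [0.23578535 0.06419815 0.08415854] 0.04853989198612869
```

arm_command(
  steps=[
    [[0,0,0,0],[0,0,0,0],[0,0,0,0],[0,0,0,0],[0,0,-20,0],[0,0,-50,0],[0,0,-85,0],[0,0,-115,0],[0,0,-130,0],[0,0,-130,0]],
  ],
  jaw=1,
)

```text
clock: 10.25
position: [0.61, 0.15, 0.2355]
orientation: [3.138, -0.005, 0.704]
ft_force: [-0.5, -0.1, 0.2]
finger_gap: 0.0855
grasp_force: 0.0
```

Run:
```python
from h import *
s=robot.state(); im=robot.get_image('wrist'); T=wristT(im,s)
print(s['position'],s['orientation'])
Ti=np.linalg.inv(T); p=Ti@np.array([.608,.15,.12,1]); x=int(im['fx']*p[0]/p[2]+im['cx']);y=int(im['fy']*p[1]/p[2]+im['cy'])
x0,y0=max(0,x-75),max(0,y-65); print(x0,y0)
cr=cv2.resize(im['pixels'][y0:y0+120,x0:x0+150],None,fx=5,fy=5,interpolation=cv2.INTER_CUBIC)
cv2.imwrite('pics/w2c.png',cr[...,::-1])
```

```text
[0.60995059 0.14996192 0.23545812] [ 3.13839726 -0.00516184  0.70384992]
246 166
```

View pics/w2c.png

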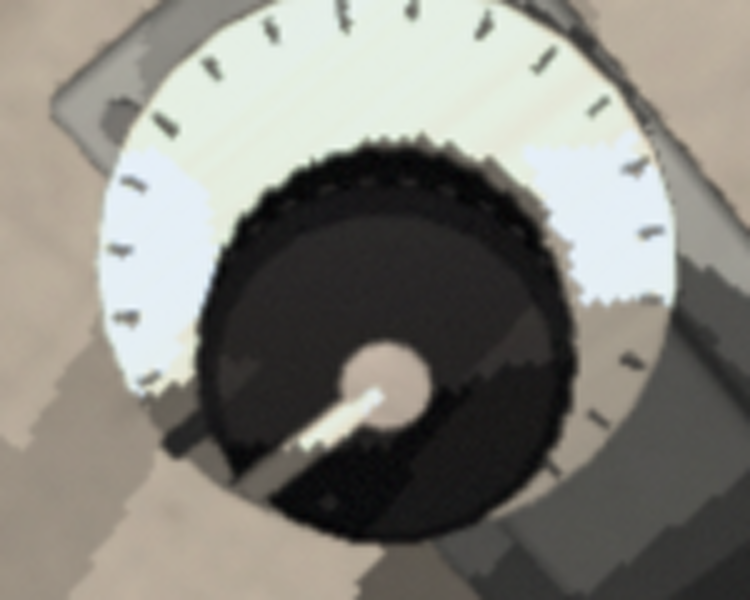

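The crop shows the pointer running from hub (385,385) to tip (250,490), and the set mark from (232,402) to (175,447). I'll compute the angles.

Run:
```python
from h import *
s=robot.state(); im=robot.get_image('wrist'); T=wristT(im,s)
a=lambda d:np.arctan2(d[1],d[0])
f=lambda u,v,h:plane(im,T,246+u/5,166+v/5,h)
h0=f(385,385,.144);h1=f(250,490,.144);m1=f(175,447,.095);m0=f(232,402,.095)
# dial circle centre
pts=np.array([f(u,v,.092) for u,v in((100,250),(675,250),(150,130),(645,130),(130,370),(640,400))])
c=np.linalg.lstsq(np.c_[2*pts[:,:2],np.ones(len(pts))],(pts[:,:2]**2).sum(1),rcond=None)[0]; print('dialc',c[:2])
print('ptr',h0,a(h1-h0),'mark dir',a(m1-m0),'mark from hub',a(m1-h0),'from dialc',a(m1[:2]-c[:2]),a(m0[:2]-c[:2]))
```

```text
dialc [0.60760186 0.14853643]
ptr [0.60765193 0.14970705 0.144     ] 2.9620333002627217 mark dir 2.960685301034677 mark from hub 2.9672286390720193 from dialc 2.9402275554706887 2.932552444481997
```

The pointer is at 2.962 and the mark at about 2.95 to 2.967, so the wheel is set. Machine yaw is about -0.18. Next is hovering over the bar.

```bash
python3 -c "
from h import *
rel([.464,-.034,.19],1.391)"
```

```text
shift [-228.5   46.9   42. ] turn -0.687 pos [0.6079 0.1496 0.232 ] rpy [-3.1415e+00  3.0000e-04  7.0380e-01] q6 [0.174 1.041] clk 10.35
```

arm_command(
  steps=[
    [[-12,2,0,-0.05],[-40,8,0,-0.15],[-75,15,0,-0.26],[-112,23,5,-0.37],[-148,30,12,-0.47],[-180,37,22,-0.56],[-205,42,32,-0.63],[-221,45,39,-0.67],[-228,47,42,-0.69],[-228,47,42,-0.69]],
  ],
  jaw=0.6,
)

```text
clock: 11.35
position: [0.4622, -0.0341, 0.1883]
orientation: [-3.136, 0.0, 1.392]
ft_force: [0.6, 0.5, 0.3]
finger_gap: 0.0511
grasp_force: 0.0
```

Run:
```python
from h import *
s=robot.state(); im=robot.get_image('wrist'); T=wristT(im,s)
print(s['position'],s['orientation'],s['finger_gap'])
m=robot.masks_of('wrist','bar_mid'); 
for d in m[:2]: print(d['p'],d['xy'],pt(im,*d['xy'],T=T))
v,u=np.mgrid[0:480,0:640]; z=im['range_z']
P=(np.stack([(u-im['cx'])/im['fx']*z,(v-im['cy'])/im['fy']*z,z,1+0*z],-1)@T.T)[...,:3]
ym=-.18; ex=np.array([np.cos(ym),np.sin(ym)]); ey=np.array([-ex[1],ex[0]])
L=P[...,:2]-np.array([.464,-.034]); X=L@ex; Y=L@ey
f=(P[...,2]>.1)&(P[...,2]<.115)&(np.abs(X)<.035)&(np.abs(Y)<.09)
for y0 in np.arange(-.07,.09,.02):
    g=f&(np.abs(Y-y0)<.01); 
    if g.sum()>5: print(y0.round(3),g.sum(),X[g].min().round(4),X[g].max().round(4),P[g][:,2].max().round(4))
save(im,'w3')
```

```text
[ 0.46216597 -0.0340598   0.18826161] [-3.13643502e+00  3.16924371e-04  1.39221780e+00] 0.05110608721162539
0.81 [481.1, 197.4] [ 0.5765386  -0.0363906   0.05403229]
-0.07 1129 -0.0072 0.035 0.1102
-0.05 559 -0.0071 0.0065 0.1099
-0.03 596 -0.007 0.0069 0.1099
-0.01 646 -0.0068 0.0067 0.1104
0.01 689 -0.0067 0.0065 0.1105
0.03 759 -0.0072 0.0068 0.1101
0.05 835 -0.0071 0.0066 0.1105
0.07 1646 -0.007 0.035 0.1103
```

View pics/w3.png

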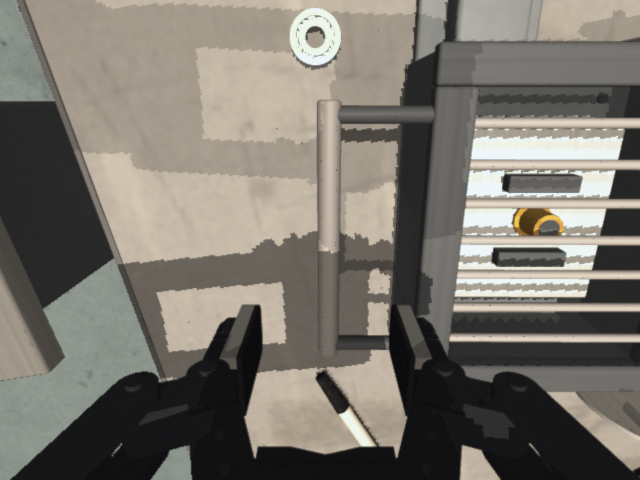

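The bar runs straight along the frame at columns 318–341, midway between the fingers. The measured centreline matches (0.464, -0.034) with yaw -0.18. The hinge-side finger will fit between bar and cover edge. Now descend and close.

arm_command(
  steps=[
    [[0,0,12,0],[0,0,38,0],[0,0,65,0],[0,0,90,0],[0,0,105,0],[0,0,111,0],[0,0,111,0]],
  ],
)

```text
clock: 12.15
position: [0.4645, -0.033, 0.0786]
orientation: [-3.14, -0.0, 1.394]
ft_force: [0.1, 0.2, 0.7]
finger_gap: 0.0513
grasp_force: 0.0
```

arm_command(
  steps=[
    [[0,0,0,0],[0,0,0,0],[0,0,0,0],[0,0,0,0],[0,0,0,0]],
  ],
  jaw=0,
)

```text
clock: 12.65
position: [0.4637, -0.0332, 0.08]
orientation: [-3.14, -0.0, 1.394]
ft_force: [-4.5, 1.6, 6.5]
finger_gap: 0.0122
grasp_force: 58.4
```

Run:
```python
from h import *
rel([.464,-.034,.078],1.391); s=robot.state(); print(s['ft_force'],s['finger_gap'],s['grasp_force'])
for th in (.1,.2,.3,.4,.5,.6,.7,.75,.8,.9,1.0,1.05): print(th,(240*(1-np.cos(th))).round(1),(-240*np.sin(th)).round(1))
```

```text
shift [-0.7  0.4  2. ] turn 0.003 pos [ 0.4637 -0.0332  0.08  ] rpy [-3.1405e+00 -3.0000e-04  1.3936e+00] q6 [-0.163  0.014] clk 12.65
[-4.46366253  1.63283901  6.46664853] 0.012184784096458123 58.44520032405853
0.1 1.2 -24.0
0.2 4.8 -47.7
0.3 10.7 -70.9
0.4 18.9 -93.5
0.5 29.4 -115.1
0.6 41.9 -135.5
0.7 56.4 -154.6
0.75 64.4 -163.6
0.8 72.8 -172.2
0.9 90.8 -188.0
1.0 110.3 -202.0
1.05 120.6 -208.2
```

Gripped. Now follow the arc: y = 240(1−cos θ), z = −240 sin θ.

arm_command(
  steps=[
    [[0,0,0,-5,0],[0,0.3,-12,0]],
  ],
)

```text
schema error: expected 4 numbers
```

arm_command(
  steps=[
    [[0,0,-5,0],[0,0.3,-12,0],[0,1.2,-24,0],[0,2.7,-36,0],[0,4.8,-47.7,0],[0,7.5,-59,0],[0,10.7,-71,0],[0,14.5,-82,0],[0,18.9,-93.5,0],[0,24,-104.5,0],[0,27,-111,0],[0,29.4,-115,0]],
  ],
)

```text
clock: 13.85
position: [0.4904, -0.0381, 0.1946]
orientation: [-3.135, -0.0, 1.394]
ft_force: [-6.6, 2.3, -1.5]
finger_gap: 0.0116
grasp_force: 58.7
```

```bash
cat >> h.py <<'E'
def ang():
    s=robot.state(); p=s['position']; ym=-.18
    o=np.array([.464,-.034])+.24*np.array([np.cos(ym),np.sin(ym)])
    dx=(p[:2]-o)@np.array([np.cos(ym),np.sin(ym)]); dz=p[2]-.078
    print('theta',np.arctan2(dz,-dx),'r',np.hypot(dx,dz),p,s['ft_force'].round(1),s['finger_gap'],s['clock'])
E
python3 - <<'E'
from h import *
ang()
for th in (.6,.7,.8,.9,1.0,1.05): print(th,(240*(np.cos(.5)-np.cos(th))).round(1),(-240*(np.sin(th)-np.sin(.5))).round(1))
E
```

```text
theta 0.5000763414295705 r 0.24310958946226194 [ 0.49035701 -0.03807184  0.19456923] [-6.6  2.3 -1.5] 0.01159722717514857 13.85
0.6 12.5 -20.5
0.7 27.1 -39.6
0.8 43.4 -57.1
0.9 61.4 -72.9
1.0 80.9 -86.9
1.05 91.2 -93.1
```

arm_command(
  steps=[
    [[0,5.5,-10,0],[0,12.5,-20.5,0],[0,19.5,-30,0],[0,27,-39.6,0],[0,35,-48.6,0],[0,43.4,-57,0],[0,52,-65,0],[0,61.4,-73,0],[0,71,-80,0],[0,81,-87,0],[0,87,-90.7,0],[0,87,-90.7,0]],
  ],
)

```text
clock: 15.05
position: [0.5772, -0.0538, 0.2909]
orientation: [3.141, 0.0, 1.394]
ft_force: [-15.2, 3.0, 21.7]
finger_gap: 0.0116
grasp_force: 62.6
```

Run:
```python
from h import *
ang()
im=robot.get_image('wrist'); s=robot.state(); T=wristT(im,s)
v,u=np.mgrid[0:480,0:640]; z=im['range_z']
P=(np.stack([(u-im['cx'])/im['fx']*z,(v-im['cy'])/im['fy']*z,z,1+0*z],-1)@T.T)[...,:3][z>0]
ym=-.18; ex=np.array([np.cos(ym),np.sin(ym)]); ey=np.array([-ex[1],ex[0]])
L=P[:,:2]-(np.array([.464,-.034])+.24*ex); X=L@ex; Y=L@ey; Z=P[:,2]-.102
# bar end beyond the fingers & rod / frame
for y0,y1 in((.03,.06),(.064,.078),(.085,.11)):
    f=(Y>y0)&(Y<y1)&(Z>.03)&(X<0)&(X>-.26)
    r=np.hypot(X,Z)[f]; t=np.arctan2(Z,-X)[f]; print(y0,f.sum())
    for a in (.08,.11,.14,.17,.2,.22,.235):
        g=np.abs(r-a)<.012
        if g.sum()>10: print('  ',a,g.sum(),np.median(t[g]).round(3),r[g].max().round(4))
```

```text
theta 1.0398240730872494 r 0.24693156130908042 [ 0.57724695 -0.0537927   0.29093283] [-15.2   3.   21.7] 0.011646882910846186 15.05
0.03 6240
   0.08 85 1.043 0.0919
   0.11 120 1.039 0.1218
   0.14 128 1.037 0.1503
   0.17 1798 1.051 0.182
   0.235 3171 1.037 0.247
0.064 4206
   0.08 85 1.045 0.0918
   0.11 115 1.039 0.1219
   0.14 136 1.037 0.15
   0.17 790 1.053 0.182
   0.2 329 1.043 0.212
   0.22 442 1.041 0.232
   0.235 1983 1.039 0.247
0.085 4650
   0.08 306 1.086 0.0919
   0.11 413 1.07 0.122
   0.14 583 1.06 0.152
   0.17 2095 1.05 0.182
```

The cover is at about 1.035, clearly past balance. Now ease it back to about 0.73 and relieve the radial push.

arm_command(
  steps=[
    [[0,-4,1,0],[0,-8,2,0],[0,-13,4.5,0],[0,-18.5,7.5,0],[0,-24,11,0],[0,-29.5,14.5,0],[0,-35,19,0],[0,-40,23,0],[0,-45.5,27.5,0],[0,-51,32.5,0],[0,-56,38,0],[0,-60,42,0]],
  ],
)

```text
clock: 16.3
position: [0.5202, -0.0435, 0.2421]
orientation: [3.141, -0.0, 1.394]
ft_force: [4.8, -0.9, -3.1]
finger_gap: 0.0115
grasp_force: 59.3
```

arm_command(
  steps=[
    [[0,0,0,0],[0,0,0,0],[0,0,0,0],[0,0,0,0],[0,0,0,0]],
  ],
)

```text
clock: 16.8
position: [0.5207, -0.0436, 0.2428]
orientation: [3.141, -0.0, 1.394]
ft_force: [5.2, -0.9, -3.3]
finger_gap: 0.0117
grasp_force: 59.3
```

Run:
```python
from h import *
ang()
im=robot.get_image('wrist'); s=robot.state(); T=wristT(im,s)
v,u=np.mgrid[0:480,0:640]; z=im['range_z']
P=(np.stack([(u-im['cx'])/im['fx']*z,(v-im['cy'])/im['fy']*z,z,1+0*z],-1)@T.T)[...,:3][z>0]
ym=-.18; ex=np.array([np.cos(ym),np.sin(ym)]); ey=np.array([-ex[1],ex[0]])
L=P[:,:2]-(np.array([.464,-.034])+.24*ex); X=L@ex; Y=L@ey; Z=P[:,2]-.102
f=(Y>.064)&(Y<.078)&(Z>.03)&(X<0)&(X>-.26); r=np.hypot(X,Z)[f]; t=np.arctan2(Z,-X)[f]
for a in (.11,.14,.17,.2,.22,.235):
    g=np.abs(r-a)<.012
    if g.sum()>10: print(a,g.sum(),np.median(t[g]).round(3))
print(s['qvel'].round(3),s['grasp_force'])
w=robot.get_image('scene'); t=robot.get_image('top')
a=cv2.resize(w['pixels'][120:330,200:480],(400,300)); b=cv2.resize(t['pixels'][150:330,200:440],(400,300))
cr=cv2.resize(im['pixels'],(400,300))
cv2.imwrite('pics/end.png',np.vstack([np.hstack([a,b]),np.hstack([cr,cr*0])])[...,::-1])
```

```text
theta 0.7344382314693886 r 0.24587981966511144 [ 0.52070973 -0.04356645  0.24278136] [ 5.2 -0.9 -3.3] 0.011698143117195888 16.8
0.11 241 0.729
0.14 324 0.725
0.17 1223 0.741
0.2 614 0.73
0.22 788 0.728
0.235 2207 0.729
[ 0.     0.    -0.    -0.002  0.001 -0.001] 59.315325021743774
```

View pics/end.png

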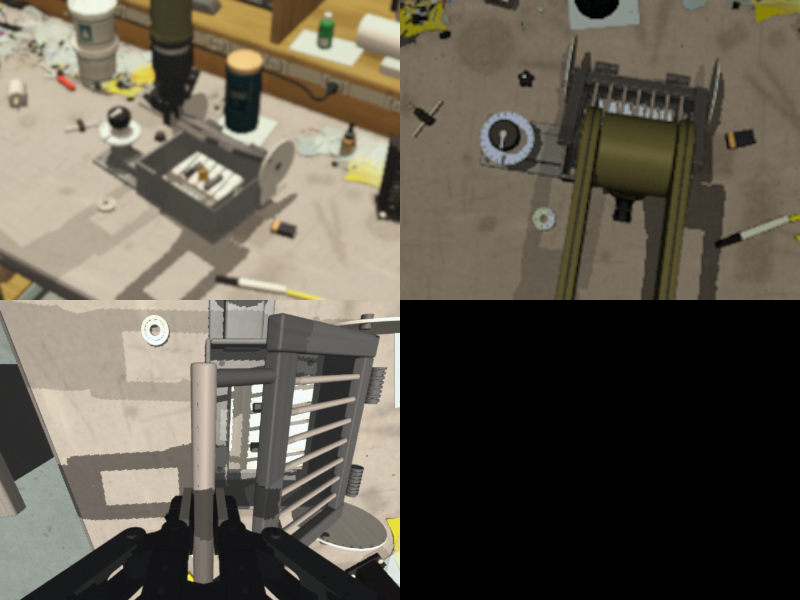

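The cover is held at rest at about 0.73, with the bar in the jaws at panel (203,500). The wheel pointer still stands at the mark at (502,150), and the bystanders are where they were.

```bash
python3 -c "
from station import robot
print(robot.sign_off())"
```

```text
the job is handed in; nothing more can be done
None
```

The job is handed in: wheel turned to the set mark with the cover shut, then the cover lifted to about 1.03 rad and eased back to rest at about 0.73 rad with the bar still gripped; my first grip on the wheel missed and pressed on its top with about 15 N, and the judged result was not shown.

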